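# Load the mould into the press and wind the handwheel down to a firm set pressure

## Task

Slide the drip tray, with the filled mould standing in it, back under the screw press until it is square against the back stop. Then wind the red handwheel clockwise until the press plate bears on the mould and the spring is firm, with the lower rim of the steel sleeve inside the green band of the gauge stem, never running it hard into the red, and leave it set there. Keep the mould level, and leave the dish rack and the rest of the washing-up where they are.

Things in the scene. Friction and masses are not known exactly. Their poses are not given: they have to be found in the camera images.
- press: Fixed steel screw press. Origin on the worktop under the vertical spindle axis; x points from its open front, where the tray comes in, to its back; z up. Base plate x -127 to +88 mm, y +-110 mm, top 12 mm up. Two 14 mm pillars at x 0, y +-88 mm carry a crosshead (34 x 210 mm, 170 to 186 mm up). A stop on the base, 14 mm high, has its face at x +56 mm: the tray is home with its centre on the axis.
- tray_handle (a point): Centre of the drip tray's wooden handle, a straight bar 78 mm long (tray's x), 14 mm wide (y), 15 mm high, 44 mm above the worktop. Axes are the tray's; the tray's centre lies 118 mm along +x from here. Steel tray 112 x 112 mm, rim 13 mm high, 0.35 kg, loose, flat on the press base, 45 to 70 mm out to the front; with the mould it slides at 3 to 12 N. At home its axes agree with the press's.
- tray_centre (a point): Centre of the drip tray's floor, on its upper side (3 mm above the tray's underside). Axes are the tray's.
- mould_centre (a point): Point on the middle axis of the square steel mould, 30 mm above its underside. Mould 98 x 98 mm, 63 mm high to the top of the beech follower board that lies in it, about 0.6 kg with its filling, loose, standing inside the tray's rim (106 mm inside).
- crank_knob (a point): Centre of the black crank knob, 22 mm thick, 43 mm high, upright on the red handwheel 48 mm from the spindle axis; 257 mm above the worktop at wheel value 0, sinking 12 mm a turn. It revolves freely on its pin, so a gripper can keep its orientation while leading it round in circles. The wheel is 112 mm across, top of rim and hub 23 mm below this point.
- wheel (a joint): Turn of the handwheel (rad), growing clockwise from above; lowers wheel, spindle and plate 12 mm a turn. At value w the knob lies at angle -w about the press's z, from its +x. The plate meets a home mould at about 4.2. Starts between -3.1 and 3.1. Steady drag 0.2 N m, about 0.34 N m at the firm setting; stays where it is left.
- press_plate (a joint): Compression of the press spring (m): 0 while the plate hangs free, then growing about 12 mm a turn as it bears on the mould. Force 9 N plus 3.5 N per mm. The steel sleeve's lower rim reads on the gauge stem above the plate: white 0 to 14 mm, green (firm, set) 14 to 22 mm, red 22 to 30 mm, where it is hard home.
- rack: Chrome dish rack with plates and a cutlery caddy with a flap, fixed, 360 x 260 mm, 230 mm high at the plates. Origin on the worktop under its middle. Leave alone.
- bowl: Blue ceramic cereal bowl, 150 mm wide, 62 mm high; origin under its middle. Leave alone.
- glass_a: Clear glass tumbler, 70 mm wide, 115 mm high; origin under its middle. Leave alone.
- glass_b: Second tumbler of the same size; origin under its middle. Leave alone.
- soap: Green bottle of washing-up liquid, 60 mm wide, 190 mm high; origin under its middle. Leave alone.
- spatula: Beech spatula, 295 mm long, lying flat; origin under its middle. Leave alone.
- whisk: Small steel whisk, about 210 mm long, lying; origin under its middle. Leave alone.
Mind the look-alikes: they are no part of the job. Leave any pink look-alike of the part that bears mould_centre alone.

How it is judged:
By the outcome, as a careful person would: the job done as asked, in the order asked, and still so for the second after the job is handed in, with the robot touching nothing.
It also fails if it takes over 72 s, if anything falls off the work surface, if the arm or the gripper's body presses on something with over 40 N, if the wrist force passes 120 N, or if a joint passes its speed limit or range.

## Robot

A 6-joint arm with a two-finger parallel gripper is mounted at the origin on the work surface. World frame = base frame: x ahead of the robot, y to its left, z up, the work surface at z = 0. Lengths are in m, angles in rad, forces in N, time in s.
With the tool pointing down it reaches from about 0.4 to 0.825 m from the base axis. Payload 7 kg.
Tool frame: the origin (TCP) lies on the centre line of the jaws, within the pads' length; the fingertips stand 22 mm ahead of it and the grasp point (between the pads) lies 3 mm ahead of it (env.tip_reach is the distance from the TCP to the fingertips, in m); z points along the fingers, y is the line along which they close (so a half turn about z gives the same grasp; the last joint's range is limited). The gripper opens to 85 mm and grips with 20 to 120 N. Pads are 22 mm wide; open, the fingers measure 114 mm over their backs; the gripper's body (76 mm by 85 mm) begins 54 mm behind the grasp point. The pads swing forward as they close: fully open they stand 13 mm farther back than shut.
Start: joints at [-0.962, 0.359, 0.012, 0, -1.224, -0.288], TCP at [0.213, -0.641, 0.253] pointing down, gripper open.
Joint ranges: [-3.07, 3.07], [-1.43, 2.12], [-1.02, 1.25], [-3.03, 1.67], [-3.05, -0], [-3.03, 3.03]. Speed limits (rad/s): [2.39, 2.39, 3.01, 3.14, 3.14, 3.14].

## Interface

Orientations are given as a unit quaternion [w, x, y, z].
In Python, from bench import env, jaws, optics, ticket, finder gives the robot as it stands. Calls block until the motion is done:
- env.goto(position, orientation): joint-space move of the TCP to a pose.
- env.move_linear(position, orientation=None, feed=0.15): straight line of the TCP; orientation=None keeps the orientation; feed is the mean speed in m/s.
- env.set_joints(angles): joint-space move.
- jaws.ungrasp() and jaws.grasp(): open the fingers fully, or close them until they stop; the grip force is fixed at half the most.
- env.pause(seconds).
- env.inverse_kinematics(position, orientation): joint angles nearest the present ones, or None.
- env.read_state(): the state.
- optics.read_camera(name): name is "scene" or "top" or "wrist"; returns the picture (420x560x3 uint8, red, green, blue); there is no depth.
- optics.camera_params(name): a dict with "fx", "fy", "cx", "cy" (pixels), "dist_coeffs" ([k1, k2, p1, p2, k3] as OpenCV has them; the pictures are not rectified), "T" (4x4, takes a point from camera to world coordinates); the wrist camera has in their place "mount" (4x4, takes a point from camera to tool coordinates, whose origin is the TCP and whose axes are the flange's). Camera axes: x right, y up, looking along -z (the intrinsics and any distortion apply to the point x, -y, -z); pixel columns grow to the right and rows downward; lengths in m; the calibration is good to about 2 mm. A picture is of the moment at which its call begins: read the wrist's pose just before it. camera_params takes no time and is no camera call.
A pose or a line that the arm cannot do raises env.Unreachable and nothing moves.
- ticket.hand_in(): hands the job in; it is judged then, once.
Trained networks look in the newest picture that a camera, given by its name, has taken for a name from the list of things; names that differ only in an ending like _2 or _b are one class to them, and where a whole thing is asked for, a point or a joint stands for the part that bears it (a point fixed in the world has none). Each returns a list of dicts, best first, with "p" (0 to 1); they miss things now and then, are a little off and sometimes report something else, mostly with a low value. They report only what shows in the picture. A call takes as long as a camera call. They do not tell look-alikes from the thing itself.
- finder.spot_in(camera, query): "at" ([x, y, z] in m, in world coordinates, good to about 4 mm: the middle of the surface that is visible of it).
- finder.cut_out(camera, query): "mask" (420x560 bool, what is visible of it).
The state is a dict: "time_s": time; "joints": joint angles; "joint_vel": joint speeds; "tau": joint torques, N m; "eef_pos": TCP position; "tool_rot": TCP orientation; "contact_force": force on the tool from outside, world axes, zero at the start; "moment": the same for the moment, N m; "grip_width": finger opening in m; "grip_force": force on a finger pad.
Only numpy, scipy, OpenCV 4.12 (cv2) and the standard library are available. Lean on these libraries where they do the work, as an engineer would, in place of code of your own. Each camera call takes 0.05 s, during which the arm holds its last target. There are 200 camera calls.

## Working session

There is one attempt and no reset: what is moved stays moved. The work goes in short steps, each a Python script; the robot and the scene stay as the last script left them, time stands still between calls to the robot, and variables do not carry over. Pictures are saved under pics/ and viewed, at most 10 in all, crops included, and the job is handed in when it is done.

```bash
mkdir -p pics
python3 - <<'E'
from bench import env, jaws, optics, ticket, finder
import cv2,numpy as np
s=env.read_state();print(s['time_s'],s['eef_pos'],s['tool_rot'],s['grip_width'])
ims=[]
for c in ['scene','top']:
    im=optics.read_camera(c);cv2.imwrite(f'pics/{c}0.png',im[:,:,::-1])
    for q in ['press','tray_handle','tray_centre','mould_centre','crank_knob','wheel','rack','bowl','glass_a','soap','spatula','whisk']:
        print(c,q,[(np.round(d['at'],3).tolist(),round(d['p'],2)) for d in finder.spot_in(c,q)[:3]])
    p=optics.camera_params(c);print(p['fx'],p['dist_coeffs'],np.round(p['T'],3).tolist())
print(env.read_state()['time_s'])
E
```

```text
0.0 [ 0.21267786 -0.64013843  0.2523887 ] [-2.03162665e-04 -1.59638283e-01  9.87175231e-01  8.00814179e-04] 0.08555721376050668
scene press [([0.633, -0.102, 0.013], 0.76)]
scene tray_handle [([0.487, -0.095, 0.043], 0.74), ([0.636, -0.104, 0.012], 0.51)]
scene tray_centre [([0.488, -0.1, 0.042], 0.65)]
scene mould_centre [([0.541, -0.124, 0.07], 0.83), ([0.575, 0.131, 0.062], 0.8), ([0.652, 0.28, 0.055], 0.65)]
scene crank_knob [([0.616, -0.092, 0.224], 0.76)]
scene wheel [([0.612, -0.091, 0.226], 0.69), ([0.483, -0.098, 0.041], 0.69), ([0.437, 0.273, 0.019], 0.35)]
scene rack [([0.576, 0.522, 0.106], 0.63)]
scene bowl [([0.657, -0.381, 0.025], 0.57), ([0.542, -0.126, 0.07], 0.26)]
scene glass_a [([0.397, -0.434, 0.084], 0.81), ([0.552, -0.37, 0.078], 0.57)]
scene soap [([0.309, 0.42, 0.103], 0.61)]
scene spatula [([0.345, -0.072, 0.008], 0.86)]
scene whisk [([0.439, 0.273, 0.017], 0.67), ([0.309, 0.422, 0.101], 0.67)]
478.98289159359325 [-0.10937899  0.          0.          0.          0.        ] [[0.821, -0.405, 0.402, 1.114], [0.57, 0.604, -0.557, -0.84], [-0.018, 0.687, 0.727, 
[... 250 characters left out ...]
, ([0.537, -0.079, 0.074], 0.68), ([0.554, 0.137, 0.057], 0.56)]
top crank_knob [([0.622, -0.084, 0.228], 0.77)]
top wheel [([0.617, -0.08, 0.227], 0.78)]
top rack [([0.505, 0.532, 0.121], 0.79)]
top bowl [([0.674, -0.4, 0.028], 0.77)]
top glass_a [([0.563, -0.378, 0.067], 0.67), ([0.589, -0.068, 0.092], 0.61), ([0.394, -0.449, 0.07], 0.56)]
top soap [([0.301, 0.426, 0.135], 0.98)]
top spatula [([0.342, -0.055, 0.003], 0.84)]
top whisk [([0.62, -0.087, 0.226], 0.62), ([0.423, 0.279, 0.02], 0.56)]
510.1215313849118 [-0.14404897  0.          0.          0.          0.        ] [[0.013, 0.986, -0.169, 0.268], [-1.0, 0.013, -0.005, 0.043], [-0.002, 0.169, 0.986, 1.563], [0.0, 0.0, 0.0, 1.0]]
1.3
```

View pics/scene0.png

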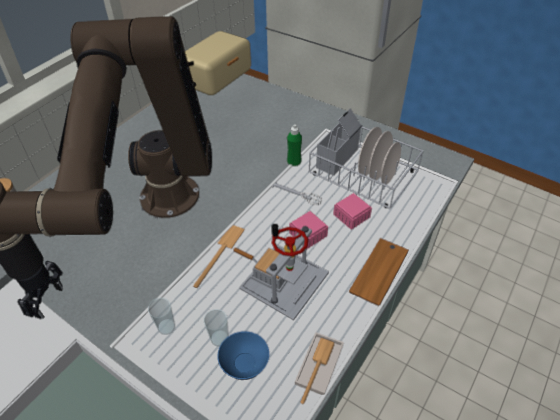

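View pics/top0.png

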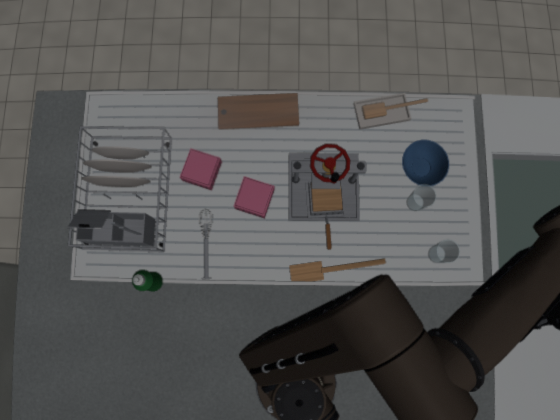

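The scene view shows the press at about (288,275), the handwheel at (290,241), the knob at (275,231) and the handle at (243,254). Two pink look-alike moulds stand at (310,228) and (352,211). In the top view the wheel is at (330,163), the base spans (289–359, 152–220), and the handle runs from (326,222) to (329,248). I'll enlarge both.

Run:
```python
import cv2,numpy as np
a=cv2.imread('pics/top0.png')[140:260,280:370];b=cv2.imread('pics/scene0.png')[215:320,225:335]
a=cv2.resize(a,None,fx=4.4,fy=4.4,interpolation=cv2.INTER_CUBIC);b=cv2.resize(b,None,fx=3.6,fy=3.6,interpolation=cv2.INTER_CUBIC)
h=max(a.shape[0],b.shape[0]);o=np.zeros((h,a.shape[1]+b.shape[1],3),np.uint8);o[:a.shape[0],:a.shape[1]]=a;o[:b.shape[0],a.shape[1]:]=b
print(a.shape,b.shape);cv2.imwrite('pics/crop0.png',o)
```

```text
(528, 396, 3) (378, 396, 3)
```

View pics/crop0.png

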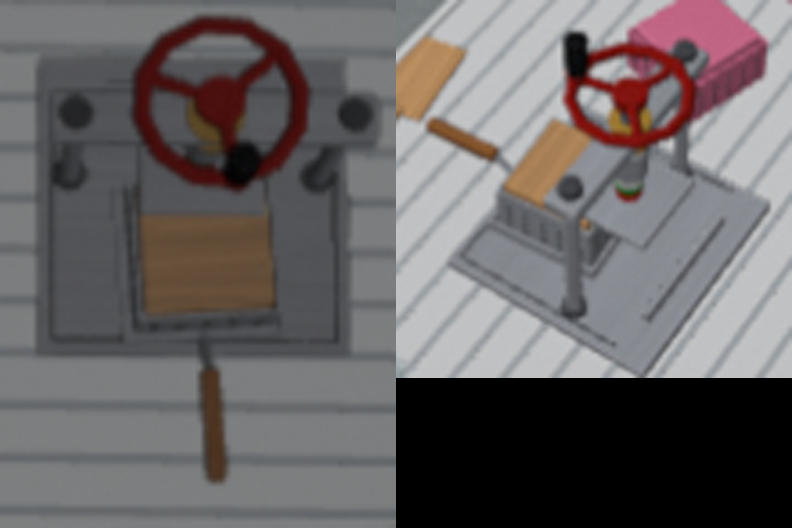

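The top crop shows the crosshead bolts at crop (75,112) and (356,112), the hub at (220,100), the knob at (240,165), and the handle from (208,370) to (216,480). The mould is in the tray, which is still out to the front and slightly yawed. The gauge is visible in the scene crop at (628,185). I'll compute poses from these.

```bash
cat > h.py <<'E'
from bench import env, jaws, optics, ticket, finder
import cv2,numpy as np
def ray(cam,uv,z):
    p=optics.camera_params(cam);K=np.array([[p['fx'],0,p['cx']],[0,p['fy'],p['cy']],[0,0,1.]])
    u=cv2.undistortPoints(np.array(uv,float).reshape(-1,1,2),K,np.array(p['dist_coeffs'],float)).reshape(-1,2)
    T=np.array(p['T']);d=np.c_[u[:,0],-u[:,1],-np.ones(len(u))]@T[:3,:3].T
    return T[:3,3]+d*((np.asarray(z)-T[2,3])/d[:,2])[:,None]
E
cat > m.py <<'E'
from h import *
t=lambda l:[(x/4.4+280-.4,y/4.4+140-.4) for x,y in l]
s=lambda l:[((x-396)/3.6+225-.4,y/3.6+215-.4) for x,y in l]
def sh(n,c,uv,z):print(n,(ray(c,uv,z)[:,:2]*1000).round(0).tolist())
sh('t base FL FR BL','top',t([(38,355),(350,352),(38,58)]),np.full(3,.012))
sh('t bolts','top',t([(75,112),(356,112)]),np.full(2,.19))
sh('t hub knobtop','top',t([(220,98),(240,162)]),np.array([.229,.262]))
sh('t handle','top',t([(208,370),(216,480)]),np.full(2,.0515))
sh('t tray corners FL FR','top',t([(135,330),(280,325)]),np.full(2,.025))
sh('t mould','top',t([(146,315),(275,308)]),np.full(2,.078))
sh('s base BR? R L','scene',s([(642,375),(770,205),(450,262)]),np.full(3,.012))
sh('s bolts','scene',s([(570,187),(685,50)]),np.full(2,.19))
sh('s hub knobtop','scene',s([(632,93),(574,38)]),np.array([.229,.273]))
sh('s handle','scene',s([(430,126),(495,154)]),np.full(2,.05))
E
python3 m.py
```

```text
t base FL FR BL [[491.0, 30.0], [496.0, -189.0], [706.0, 32.0]]
t bolts [[621.0, 10.0], [623.0, -168.0]]
t hub knobtop [[621.0, -78.0], [573.0, -87.0]]
t handle [[477.0, -85.0], [402.0, -91.0]]
t tray corners FL FR [[508.0, -37.0], [513.0, -138.0]]
t mould [[510.0, -42.0], [516.0, -128.0]]
s base BR? R L [[707.0, -190.0], [707.0, 27.0], [498.0, -190.0]]
s bolts [[618.0, -166.0], [617.0, 11.0]]
s hub knobtop [[623.0, -82.0], [572.0, -90.0]]
s handle [[407.0, -98.0], [477.0, -90.0]]
```

```bash
cat >> h.py <<'E'
def q(deg):
    a=np.radians(deg)/2;return np.array([0,np.cos(a),np.sin(a),0])
def st(m=''):
    s=env.read_state();print(m,'t%.1f'%s['time_s'],np.round(s['eef_pos'],4),'F',np.round(s['contact_force'],1),'M',np.round(s['moment'],2),'w%.4f'%s['grip_width']);return s
E
python3 - <<'E'
from h import *
for d in (5,185,-175):
    j=env.inverse_kinematics([.43,-.092,.2],q(d));print(d,None if j is None else np.round(j,2))
d=185
env.goto([.43,-.092,.20],q(d))
s=st();im=optics.read_camera('wrist');cv2.imwrite('pics/w1.png',im[:,:,::-1])
for n in ('tray_handle','mould_centre'):print(n,[(np.round(x['at'],3),x['p']) for x in finder.spot_in('wrist',n)[:2]])
E
```

```text
5 [ 0.24  0.01 -0.56  0.   -1.    1.42]
185 [ 0.24  0.01 -0.56  0.   -1.   -1.72]
-175 [ 0.24  0.01 -0.56  0.   -1.   -1.72]
 t3.4 [ 0.4302 -0.0924  0.2001] F [-0.   0.7 -0.2] M [ 0.02 -0.01 -0.  ] w0.0853
tray_handle [(array([ 0.473, -0.092,  0.05 ]), 0.91)]
mould_centre [(array([ 0.612, -0.358,  0.038]), 0.74), (array([ 0.526, -0.087,  0.082]), 0.71)]
```

View pics/w1.png

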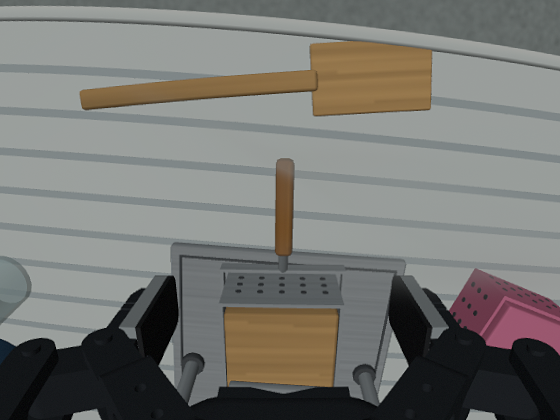

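The wrist view shows the handle from (285,163) to (284,253), parallel to the image columns, and the base's front edge from (172,245) to (405,262).

Run:
```python
from h import *
from scipy.spatial.transform import Rotation as R
p=optics.camera_params('wrist');s=env.read_state();Q=s['tool_rot']
W=np.eye(4);W[:3,:3]=R.from_quat(np.r_[Q[1:],Q[0]]).as_matrix();W[:3,3]=s['eef_pos'];p=dict(p);p['T']=W@np.array(p['mount'])
o=optics.camera_params;optics_cp=lambda c:p
import h
class O:camera_params=staticmethod(lambda c:p)
h.optics=O
print(np.round(p['T'],3))
print(h.ray('w',[(285,161),(284,253),(172,245),(405,262),(282,240)],[.0515,.0515,.012,.012,.0515]).round(4))
```

```text
[[-0.085 -0.951 -0.297  0.354]
 [ 0.996 -0.082 -0.025 -0.099]
 [-0.001 -0.298  0.955  0.321]
 [ 0.     0.     0.     1.   ]]
[[ 0.3996 -0.0937  0.0515]
 [ 0.4728 -0.0881  0.0515]
 [ 0.4914 -0.1888  0.012 ]
 [ 0.4901  0.026   0.012 ]
 [ 0.4619 -0.0906  0.0515]]
```

Run:
```python
from h import *
env.move_linear([.430,-.0915,.047],q(184.7),feed=.12);st('down')
jaws.grasp();s=st('grip');z=s['eef_pos'][2]
x=.430
env.move_linear([.445,-.089,.047],q(183.5),feed=.04);st()
env.move_linear([.465,-.085,.047],q(181.8),feed=.04);st()
env.move_linear([.482,-.081,.047],q(180.3),feed=.04);b=st('near')
x=.482
while x<.505:
    x+=.002;env.move_linear([x,-.0805,.047],q(180.3),feed=.03);s=st()
    if np.abs(s['contact_force'][0])>22:break
im=optics.read_camera('top');cv2.imwrite('pics/top1.png',im[:,:,::-1])
```

```text
down t5.0 [ 0.4304 -0.0914  0.0475] F [-0.2  0.2  0. ] M [-0.02 -0.02  0.01] w0.0856
grip t5.7 [ 0.43   -0.0916  0.0472] F [-1.1 -1.6  5. ] M [-0.55  0.29 -0.23] w0.0131
 t6.2 [ 0.4443 -0.0892  0.0471] F [-2.3 -1.4  7.8] M [-0.41  1.05 -0.05] w0.0125
 t6.8 [ 0.4642 -0.0852  0.0471] F [-3.3 -0.6  8.3] M [-0.32  1.28  0.01] w0.0129
near t7.4 [ 0.4813 -0.0812  0.0471] F [-3.8 -1.6  7.7] M [-0.32  1.13 -0.05] w0.0130
 t7.7 [ 0.4827 -0.0809  0.047 ] F [-5.7 -1.5  8.2] M [-0.37  1.73 -0.03] w0.0129
 t7.9 [ 0.4846 -0.0809  0.047 ] F [-6.  -1.3  8.3] M [-0.29  1.85 -0.03] w0.0129
 t8.2 [ 0.4866 -0.0809  0.047 ] F [-6.2 -1.   8.8] M [-0.29  1.85 -0.06] w0.0130
 t8.4 [ 0.4886 -0.0809  0.047 ] F [-5.6 -0.6  9.5] M [-0.3   1.86 -0.02] w0.0128
 t8.7 [ 0.4906 -0.0809  0.047 ] F [-5.8 -0.3  8.8] M [-0.23  1.88 -0.  ] w0.0130
 t8.9 [ 0.4914 -0.081   0.0469] F [-8.9 -0.6 12.5] M [-0.    2.96  0.08] w0.0127
 t9.2 [ 0.4915 -0.0813  0.0467] F [-14.8   2.2  18. ] M [0.58 5.02 0.15] w0.0130
 t9.4 [ 0.4916 -0.0815  0.0466] F [-21.6   3.2  25.3] M [1.1  7.16 0.18] w0.0131
 t9.7 [ 0.4919 -0.0817  0.0464] F [-25.9   5.1  30.6] M [1.77 8.92 0.13] w0.0128
```

Run:
```python
from h import *
env.move_linear([.492,-.0812,.047],q(180.3),feed=.03);st('unload')
jaws.ungrasp();st('rel')
env.move_linear([.43,-.081,.125],q(180.3),feed=.15)
im=optics.read_camera('top');cv2.imwrite('pics/top2.png',im[:,:,::-1]);a=im[140:260,280:370,::-1]
im=optics.read_camera('scene');cv2.imwrite('pics/sc2.png',im[:,:,::-1]);b=im[215:320,225:335,::-1]
a=cv2.resize(a,None,fx=4.4,fy=4.4,interpolation=cv2.INTER_CUBIC);b=cv2.resize(b,None,fx=3.6,fy=3.6,interpolation=cv2.INTER_CUBIC)
o=np.zeros((528,792,3),np.uint8);o[:,:396]=a;o[:378,396:]=b;cv2.imwrite('pics/crop2.png',np.clip(o*1.5,0,255).astype(np.uint8))
st()
```

```text
unload t10.1 [ 0.4915 -0.0813  0.0469] F [-3.7 -0.7  5.2] M [-0.08  1.26 -0.09] w0.0129
rel t10.8 [ 0.492  -0.0812  0.047 ] F [-0.1 -0.  -0. ] M [-0.06 -0.02  0.02] w0.0854
 t11.8 [ 0.43   -0.081   0.1243] F [ 1.2 -0.3 -0. ] M [-0.05  0.   -0.04] w0.0853
```

View pics/crop2.png

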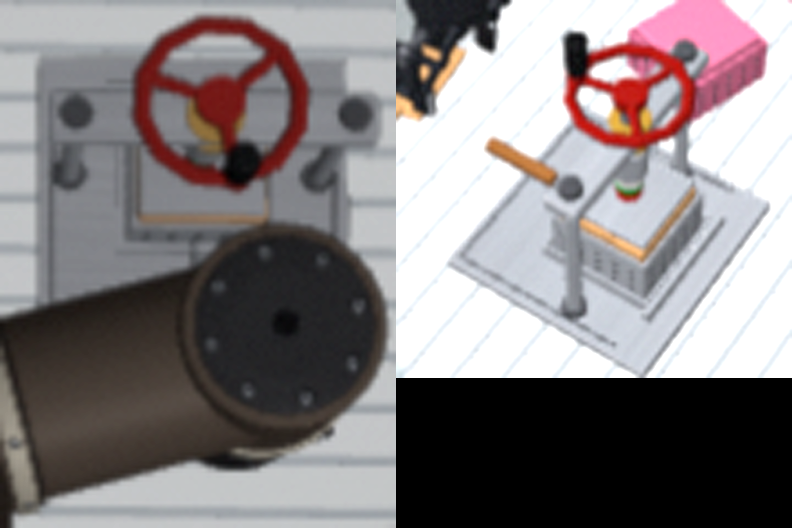

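Scene crop: the mould is under the plate and the handle runs from (490,145) to (555,178), so the tray looks home. I'll check the handle's yaw from the wrist camera, then measure the knob.

```bash
cat >> h.py <<'E'
from scipy.spatial.transform import Rotation as R
_cp=optics.camera_params
def wray(uv,z,s):
    p=dict(_cp('wrist'));Q=s['tool_rot'];W=np.eye(4);W[:3,:3]=R.from_quat(np.r_[Q[1:],Q[0]]).as_matrix();W[:3,3]=s['eef_pos']
    T=W@np.array(p['mount']);K=np.array([[p['fx'],0,p['cx']],[0,p['fy'],p['cy']],[0,0,1.]])
    u=cv2.undistortPoints(np.array(uv,float).reshape(-1,1,2),K,np.array(p['dist_coeffs'],float)).reshape(-1,2)
    d=np.c_[u[:,0],-u[:,1],-np.ones(len(u))]@T[:3,:3].T
    return T[:3,3]+d*((np.asarray(z)-T[2,3])/d[:,2])[:,None]
E
python3 - <<'E'
from h import *
env.move_linear([.43,-.081,.20],feed=.2)
s=st();im=optics.read_camera('wrist');cv2.imwrite('pics/w3.png',im[:,:,::-1])
for c in finder.cut_out('wrist','tray_handle')[:2]:
    v,u=np.nonzero(c['mask']);P=wray(np.c_[u,v],np.full(len(u),.0515),s)[:,:2]
    l=cv2.fitLine(P.astype(np.float32),cv2.DIST_L2,0,0,0).ravel();print(c['p'],len(u),'x',P[:,0].min(),P[:,0].max(),'mean',P.mean(0),'yaw',np.degrees(np.arctan(l[1]/l[0])))
env.move_linear([.43,-.081,.34],feed=.2)
env.goto([.54,-.083,.34],q(180.3))
s=st();im=optics.read_camera('wrist');cv2.imwrite('pics/w4.png',im[:,:,::-1])
for n in ('crank_knob','wheel'):
  for c in finder.cut_out('wrist',n)[:2]:
    v,u=np.nonzero(c['mask']);P=wray(np.c_[u,v],np.full(len(u),.272 if n[0]=='c' else .229),s)[:,:2]
    print(n,c['p'],len(u),'bb',u.min(),u.max(),v.min(),v.max(),'P',P.min(0),P.max(0),P.mean(0))
E
```

```text
t12.3 [ 0.4301 -0.0809  0.1998] F [-0.   0.5 -0.2] M [0.03 0.01 0.  ] w0.0854
0.84 2883 x 0.4568423742375064 0.5737809870414559 mean [ 0.51933167 -0.07945082] yaw 9.873253
 t13.8 [ 0.5401 -0.0831  0.3374] F [ 0.  -0.6 -0.1] M [-0.03 -0.    0.06] w0.0853
crank_knob 0.9 10112 bb 213 361 244 377 P [ 0.54055727 -0.12393317] [ 0.63077937 -0.03771767] [ 0.58344724 -0.08165772]
wheel 0.59 9788 bb 213 361 244 376 P [ 0.55815706 -0.13394746] [ 0.6682626 -0.0270899] [ 0.61053082 -0.08163898]
wheel 0.36 1961 bb 122 373 0 23 P [ 0.40809966 -0.17779268] [ 0.420366   -0.03219933] [ 0.41232084 -0.12501729]
```

View pics/w4.png

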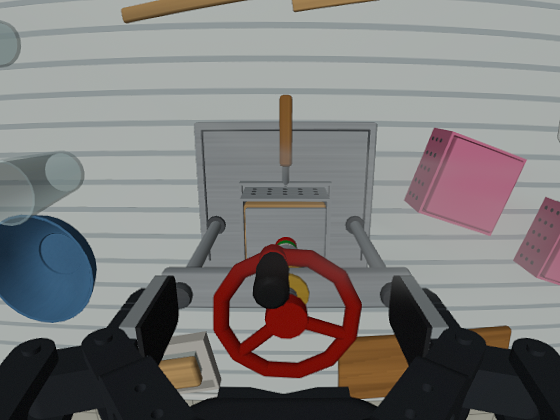

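View pics/w3.png

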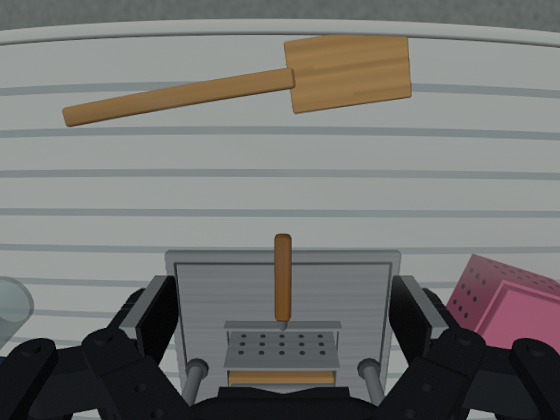

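In w4 the knob's top is at about (271,290) and the hub at (286,317). In w3 the tray rim (225–340, 325) is parallel to the base's front edge, so the tray is square.

Run:
```python
from h import *
s=env.read_state()
print(wray([(271,290),(286,317),(285,96),(196,123),(376,123)],[.273,.229,.0515,.012,.012],s).round(4))
```

```text
[[ 0.569  -0.0898  0.273 ]
 [ 0.6162 -0.0806  0.229 ]
 [ 0.4624 -0.0815  0.0515]
 [ 0.4935 -0.1877  0.012 ]
 [ 0.4924  0.0277  0.012 ]]
```

```bash
cat >> h.py <<'E'
C=np.array([.619,-.080]);W0=2.95;Z0=.260
def pos(w,c=C,r=.048,z0=Z0):return [c[0]+r*np.cos(w),c[1]-r*np.sin(w),z0-(w-W0)*.012/2/np.pi]
E
python3 - <<'E'
from h import *
p=np.array(pos(W0))
env.goto(p+[0,0,.05],q(180.3))
env.move_linear(p,feed=.1);st('down')
jaws.grasp();st('grip')
w=W0
while w<W0+1.75:
    w+=.25;env.move_linear(pos(w),feed=.08);s=st('%.2f'%w)
    if np.linalg.norm(s['contact_force'])>35:break
E
```

```text
down t14.8 [ 0.5721 -0.0892  0.261 ] F [ 0.  -0.7 -0. ] M [ 0.02 -0.04  0.01] w0.0853
grip t15.5 [ 0.5719 -0.0892  0.2604] F [-1.2  1.2  3.6] M [-0.03  0.46 -0.03] w0.0205
3.20 t15.8 [ 0.5713 -0.0769  0.2599] F [-0.9  1.9  4.9] M [0.31 0.39 0.02] w0.0205
3.45 t16.1 [ 0.5737 -0.065   0.2594] F [-0.4 -0.3  4.6] M [0.25 0.17 0.03] w0.0204
3.70 t16.4 [ 0.579  -0.0542  0.2589] F [ 0.8 -0.2  5.4] M [-0.02 -0.2  -0.08] w0.0203
3.95 t16.7 [ 0.5868 -0.045   0.2584] F [ 1.  -1.3  4.2] M [-0.45 -0.54 -0.  ] w0.0201
4.20 t17.0 [ 0.5965 -0.0382  0.258 ] F [ 2.5 -2.6  4.3] M [-0.97 -0.69  0.02] w0.0206
4.45 t17.3 [ 0.6074 -0.0339  0.2575] F [ 2.6 -3.6  5.6] M [-1.4  -0.54  0.03] w0.0207
4.70 t17.6 [ 0.6191 -0.0325  0.257 ] F [ 0.9 -5.3  5. ] M [-1.53 -0.35 -0.04] w0.0201
```

Run:
```python
from h import *
w=4.70
while w<11.0:
    w+=.25;env.move_linear(pos(w),feed=.08);s=env.read_state();F=s['contact_force'];e=np.array(pos(w))-s['eef_pos']
    t=np.array([np.sin(w),np.cos(w)])*-1;print('%.2f'%w,F.round(1),'tan %.1f'%(F[:2]@-t),'e',(e*1000).round(1))
    if np.linalg.norm(F)>35:print('STOP');break
st()
im=optics.read_camera('scene')[235:285,270:320,::-1];cv2.imwrite('pics/g1.png',cv2.resize(im,None,fx=10,fy=10,interpolation=cv2.INTER_CUBIC))
```

```text
4.95 [ 1.1 -3.8  5.6] tan -1.9 e [-0.5  0.6 -0.4]
5.20 [-0.3 -4.3  6.1] tan -1.8 e [-0.4  0.6 -0.4]
5.45 [-0.2 -4.5  6.1] tan -2.9 e [-0.2  0.6 -0.4]
5.70 [-2.  -3.   7.1] tan -1.3 e [-0.2  0.4 -0.4]
5.95 [-1.  -1.9  7.9] tan -1.4 e [-0.1  0.3 -0.4]
6.20 [-0.8 -0.8  7.2] tan -0.7 e [-0.2  0.  -0.4]
6.45 [-0.2 -0.4  7.3] tan -0.4 e [-0.3 -0.2 -0.5]
6.70 [-1.  -0.1  5.4] tan -0.4 e [-0.6 -0.3 -0.5]
6.95 [1.5 1.1 5.2] tan 1.7 e [-0.9 -0.4 -0.5]
7.20 [ 3.8 -0.9  5.8] tan 2.4 e [-1.  -0.1 -0.5]
7.45 [ 3.7 -2.7  6.6] tan 2.3 e [-0.6  0.4 -0.5]
7.70 [ 2.3 -3.2  7.9] tan 1.8 e [-0.1  0.5 -0.5]
7.95 [ 0.1 -3.2  8.3] tan 0.4 e [ 0.2  0.5 -0.4]
8.20 [-0.8 -3.5  7.6] tan 0.4 e [ 0.4  0.3 -0.4]
8.45 [-0.6 -2.   8.8] tan 0.6 e [ 0.5  0.2 -0.4]
8.70 [-0.9 -1.3 10.2] tan 0.4 e [ 0.4 -0.1 -0.4]
8.95 [-0.8  0.5  8.6] tan -0.8 e [ 0.3 -0.3 -0.3]
9.20 [ 0.3 -0.4  9.3] tan 0.4 e [ 0.1 -0.4 -0.3]
9.45 [1.5 0.1 8.2] tan -0.1 e [-0.1 -0.4 -0.3]
9.70 [ 2.  -0.8  8.1] tan 0.2 e [-0.3 -0.3 -0.4]
9.95 [ 2.4 -1.6  8. ] tan 0.2 e [-0.4 -0.1 -0.4]
10.20 [ 2.8 -3.3  7.9] tan 0.4 e [-0.4  0.2 -0.4]
10.45 [ 1.7 -3.5  8.4] tan 0.3 e [-0.2  0.4 -0.4]
10.70 [ 0.6 -3.8  9.2] tan 0.5 e [ 0.   0.5 -0.4]
10.95 [-2.  -2.9  8.8] tan 2.2 e [ 0.2  0.5 -0.4]
11.20 [-1.3 -2.2  9.8] tan 0.8 e [ 0.2  0.4 -0.4]
 t25.4 [ 0.6285 -0.0334  0.2447] F [-1.3 -2.2  9.8] M [-1.05  0.26 -0.  ] w0.0206
```

View pics/g1.png

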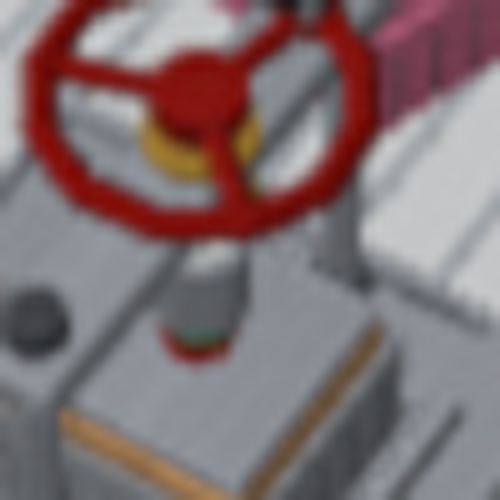

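The gauge view shows the white gone and a thin green strip at (205,335), with red below it. That fits a compression of about 13.4 mm at w = 11.2, so I'll carry on to 13.6, which is about 18 mm.

Run:
```python
from h import *
for w in np.linspace(11.2,13.6,11)[1:]:
    env.move_linear(pos(w),feed=.08);s=env.read_state();F=s['contact_force'];print('%.2f'%w,F.round(1))
    if np.linalg.norm(F)>35:print('STOP');break
env.pause(.3);st()
jaws.ungrasp();st('rel')
p=env.read_state()['eef_pos'];env.move_linear(p+[0,0,.07],feed=.15)
env.goto([.50,-.25,.40],q(180.3));st()
i1=optics.read_camera('scene')[::,:,::-1];cv2.imwrite('pics/sc5.png',i1)
i2=optics.read_camera('top')[:,:,::-1];cv2.imwrite('pics/top5.png',i2)
a=cv2.resize(i1[215:295,240:325],None,fx=6,fy=6,interpolation=cv2.INTER_CUBIC)
b=cv2.resize(i2[140:260,285:365],None,fx=3.5,fy=4,interpolation=cv2.INTER_CUBIC);print(a.shape,b.shape)
cv2.imwrite('pics/c5.png',np.hstack([a,np.clip(b*1.5,0,255).astype(np.uint8)]))
```

```text
11.44 [-1.9 -2.  10.3]
11.68 [-1.2 -1.1  9.8]
11.92 [-1.1 -0.9 10.1]
12.16 [-0.8 -0.9  9.6]
12.40 [-0.3  0.6  8.6]
12.64 [0.6 1.2 8.9]
12.88 [1.2 1.3 9. ]
13.12 [3.3 0.9 7.5]
13.36 [ 4.8 -0.9  6.5]
13.60 [ 4.8 -0.8  6.4]
 t28.6 [ 0.6448 -0.1211  0.2402] F [ 4.4 -2.   6.7] M [-0.61 -1.67  0.02] w0.0202
rel t29.3 [ 0.6435 -0.1212  0.2396] F [-0.1 -1.   1.1] M [ 0.01 -0.01 -0.03] w0.0853
 t30.8 [ 0.4999 -0.2499  0.3992] F [-0.8 -0.3 -0.2] M [ 0.03 -0.04 -0.03] w0.0853
(480, 510, 3) (480, 280, 3)
```

View pics/c5.png

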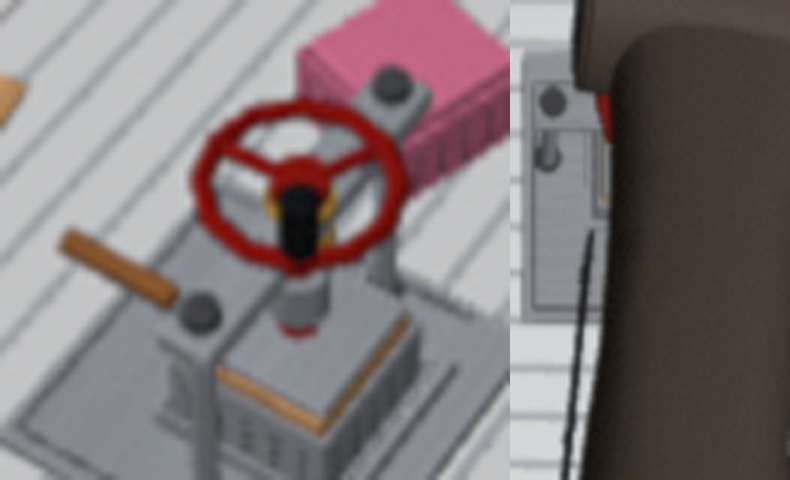

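The scene crop shows the mould home under the plate, with only red visible below the sleeve at (298,330). The view is steep, so the sleeve hides part of the stem. I'll look at the gauge from lower down with the wrist camera.

Run:
```python
from h import *
G=np.array([.619,-.080,.105]);p=optics.camera_params('wrist');M=np.array(p['mount']);print(M.round(3).tolist(),p['fx'])
res=[]
for el in (15,20,25,30,35,40):
  for az in (-40,-20,0,20,40):
    for D in (.3,.36,.42,.5,):
      e,a=np.radians([el,az]);f=np.array([np.cos(e)*np.cos(a),np.cos(e)*np.sin(a),-np.sin(e)])
      r=np.cross(f,[0,0,1]);r/=np.linalg.norm(r);up=np.cross(r,f)
      T=np.eye(4);T[:3,:3]=np.c_[r,up,-f];T[:3,3]=G-D*f
      W=T@np.linalg.inv(M);Q=R.from_matrix(W[:3,:3]).as_quat();Q=np.r_[Q[3],Q[:3]]
      if W[2,3]<.1:continue
      j=env.inverse_kinematics(W[:3,3],Q)
      if j is not None:res.append((el,az,D));print(el,az,D,W[:3,3].round(3),np.round(j,2))
```

```text
[[-0.001, 0.955, 0.298, 0.076], [1.0, 0.001, 0.001, 0.0], [0.001, 0.298, -0.955, -0.121], [0.0, 0.0, 0.0, 1.0]] 369.4671964370045
15 0 0.3 [ 0.453 -0.08   0.111] [-1.08  1.53 -0.98 -1.85 -1.99 -0.68]
15 20 0.3 [ 0.463 -0.137  0.111] [-1.14  0.93 -0.65 -1.65 -1.61 -1.57]
15 20 0.36 [ 0.408 -0.156  0.127] [-1.27  0.88 -0.66 -1.53 -1.61 -1.6 ]
15 20 0.42 [ 0.354 -0.176  0.142] [-1.39  0.83 -0.65 -1.41 -1.63 -1.66]
15 20 0.5 [ 0.281 -0.203  0.163] [-1.54  0.75 -0.62 -1.26 -1.67 -1.76]
15 40 0.3 [ 0.492 -0.187  0.111] [-1.03  0.85 -0.3  -1.45 -1.67 -1.99]
15 40 0.36 [ 0.447 -0.224  0.127] [-1.12  0.82 -0.28 -1.37 -1.72 -2.03]
15 40 0.42 [ 0.403 -0.261  0.142] [-1.2   0.79 -0.25 -1.3  -1.77 -2.08]
15 40 0.5 [ 0.344 -0.311  0.163] [-1.31  0.77 -0.19 -1.23 -1.85 -2.14]
20 20 0.3 [ 0.464 -0.136  0.126] [-1.14  0.78 -0.67 -1.65 -1.51 -1.69]
20 20 0.36 [ 0.411 -0.155  0.146] [-1.26  0.72 -0.68 -1.53 -1.53 -1.74]
20 20 0.42 [ 0.358 -0.175  0.167] [-1.37  0.65 -0.67 -1.41 -1.56 -1.82]
20 20 0.5 [ 0.287 -0.2    0.194] [-1.53  0.56 -0.64 -1.27 -1.64 -1.93]
20 40 0.3 [ 0.493 -0.186  0.126] [-1.01  0
[... 2538 characters left out ...]
.425 -0.08   0.219] [-0.82 -0.21 -0.86 -1.68 -0.75 -2.6 ]
40 0 0.42 [ 0.379 -0.08   0.258] [-0.2  -0.54 -0.87 -1.22 -0.2   2.86]
40 20 0.3 [ 0.48  -0.13   0.181] [-0.91  0.21 -0.62 -1.51 -1.07 -2.39]
40 20 0.36 [ 0.437 -0.146  0.219] [-0.98  0.09 -0.61 -1.4  -1.14 -2.53]
40 20 0.42 [ 0.394 -0.162  0.258] [-1.08 -0.01 -0.59 -1.3  -1.24 -2.64]
40 20 0.5 [ 0.336 -0.183  0.309] [-1.23 -0.11 -0.53 -1.2  -1.42 -2.75]
40 40 0.3 [ 0.506 -0.175  0.181] [-0.86  0.38 -0.32 -1.27 -1.31 -2.48]
40 40 0.36 [ 0.47  -0.204  0.219] [-0.93  0.32 -0.3  -1.21 -1.39 -2.54]
40 40 0.42 [ 0.435 -0.234  0.258] [-1.01  0.27 -0.25 -1.16 -1.49 -2.6 ]
40 40 0.5 [ 0.388 -0.273  0.309] [-1.12  0.23 -0.18 -1.11 -1.63 -2.67]
```

Run:
```python
from h import *
G=np.array([.619,-.080,.105]);M=np.array(optics.camera_params('wrist')['mount'])
def view(el,az,D):
      e,a=np.radians([el,az]);f=np.array([np.cos(e)*np.cos(a),np.cos(e)*np.sin(a),-np.sin(e)])
      r=np.cross(f,[0,0,1]);r/=np.linalg.norm(r);up=np.cross(r,f)
      T=np.eye(4);T[:3,:3]=np.c_[r,up,-f];T[:3,3]=G-D*f
      W=T@np.linalg.inv(M);Q=R.from_matrix(W[:3,:3]).as_quat();return W[:3,3],np.r_[Q[3],Q[:3]]
env.goto(*view(35,20,.5));st()
env.goto(*view(25,20,.36));st()
im=optics.read_camera('wrist')[:,:,::-1];cv2.imwrite('pics/w6.png',im)
cv2.imwrite('pics/w6c.png',cv2.resize(im[140:280,190:370],None,fx=4,fy=4,interpolation=cv2.INTER_CUBIC))
```

```text
t32.3 [ 0.3205 -0.1886  0.2823] F [ 0.6 -0.3 -0.3] M [-1.05  2.82  0.03] w0.0856
 t33.0 [ 0.4152 -0.1535  0.1652] F [-0.6 -0.5 -0.3] M [-1.03  2.94 -0.03] w0.0853
```

View pics/w6c.png

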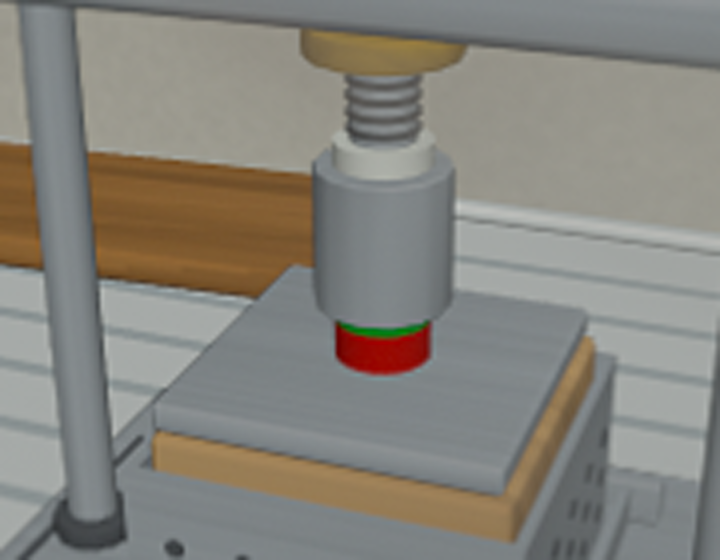

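The low view shows green at (383,328) and red (335–430, 335–372) below the sleeve. Allowing for the sleeve's overhang, the rim sits about 3.7 mm above the red, or about 18.3 mm of compression, which is mid-green.

Run:
```python
from h import *
env.pause(.5);print(ticket.hand_in());st()
```

```text
the job is handed in; nothing more can be done
None
the job is handed in; nothing more can be done
```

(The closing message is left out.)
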